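Keep the plate whirler turning by its rim

ROBOT

A 6-joint arm with a two-finger parallel gripper is mounted at the origin on the work surface. World frame = base frame: x ahead of the robot, y to its left, z up, the work surface at z = 0. Lengths are in m, angles in degrees, forces in N, time in s.
With the tool pointing down it reaches from about 0.4 to 0.825 m from the base axis. Payload 7 kg.
Tool frame: the origin (TCP) lies on the centre line of the jaws, within the pads' length; the fingertips stand 19 mm ahead of it and the grasp point (between the pads) is the TCP (r.tips_ahead is the distance from the TCP to the fingertips, in m); z points along the fingers, y is the line along which they close (so a half turn about z gives the same grasp; the last joint's range is limited). The gripper opens to 88 mm and grips with 3 to 60 N. Pads are 19 mm wide; open, the fingers measure 130 mm over their backs; the gripper's body (78 mm by 193 mm) begins 47 mm behind the grasp point.
Start: joints at [-60.212, 20.546, 0.682, 0, -70.136, -16.507], TCP at [0.155, -0.657, 0.246] pointing down, gripper open.
Joint ranges: [-176.03, 176.03], [-82.01, 121.73], [-58.28, 71.71], [-173.87, 95.51], [-174.79, -0.11], [-173.66, 173.66]. Speed limits (degrees/s): [136.94, 136.94, 172.46, 180, 180, 180].

INTERFACE

Orientations are given as [roll, pitch, yaw] about the fixed x, y, z axes, in that order (R = Rz(yaw) Ry(pitch) Rx(roll)).
In Python, from plant import r, viewer, close_job gives the robot as it stands. The module is installed in compiled form; this text tells all that it offers.
- The arm moves only by the tool arm_command, never from a script. Its arguments are lists of equal length, an entry for each row: "travel": the shift along the world's x, y, z scaled (see below), a list of three; "delta_rot": the turn, a rotation vector about the world's x, y, z scaled (see below), a list of three. In form: {"travel": [[dx, dy, dz], ...], "delta_rot": [[rx, ry, rz], ...]}. A call has 1 to 20 rows; each row is the pose to reach, as a shift and turn from the pose commanded when the call began; what a row does not reach only later rows make up. The controller multiplies each number of a shift by 0.5 m and each number of a turn by 90 degrees. A row lasts 1/8 s, in which the tool goes at most 62.5 mm and 10.7 degrees, less where a joint would pass 70% of its speed; a pose out of reach is approached as far as the arm can. A call with a number of a shift or a turn outside -1 to 1 is refused whole. A call with a gripper value outside its range is refused whole. "grip" is the opening, from 0 (shut) to 1 (fully open), set as the call begins (left out, the last holds). The fingers move at their own pace and stop on an object; "newtons" is the grip in N (left out, the last holds). Time passes only in rows, so rows that repeat a pose let the fingers close. It gives the time, the measured TCP pose, the force, the opening and the grip force at its end, in the units of the state.
- r.get_state(): the state, without advancing time (a new reading comes with each control period).
- viewer.capture(name): name is "scene" or "top"; returns a dict with "img" (420x560x3 uint8, red, green, blue), "camera_matrix" (3x3 intrinsics, pixels), "distortion" ([k1, k2, p1, p2, k3] as OpenCV has them; the pictures are not rectified), "R" (3x3) and "t" (3): a world point X has camera coordinates R X + t. Camera axes: x right, y down, z forward; pixel columns grow to the right and rows downward; lengths in m; the calibration is good to about 2 mm. A picture is of the moment at which its call begins. There is no depth.
- close_job(): hands the job in; it is judged then, once.
The state is a dict: "time_s": time; "joints": joint angles; "qd": joint speeds; "joint_torque": joint torques, N m; "tcp_pos": TCP position; "eef_rot": TCP orientation; "contact_force": force on the tool from outside, world axes, zero at the start; "moment": the same for the moment, N m; "gripper_width": finger opening in m; "gripper_force": force on a finger pad.
Only numpy, scipy, OpenCV 4.12 (cv2) and the standard library are available. Lean on these libraries where they do the work, as an engineer would, in place of code of your own. Each camera call takes 0.05 s, during which the arm holds its last target. There are 200 camera calls.

TASK

A freshly varnished glass plate, clamped on the whirler (the hand-turned 300 mm turntable), must dry evenly in the fan's air: with closed fingertips pressed lightly on the turntable's rim (about 5 N, under 14 N, and without knocking it) ease it up from rest over two or three seconds to about ten turns a minute, anticlockwise seen from above, and keep it turning steadily between 7.5 and 12 turns a minute for a good ten seconds, following the rim round with the fingers and stroking it again each time before it slows too far. Then slow it gently with the fingers on the rim so that it stops with the plate square to the front, its long sides running left to right as the robot sees it, and let go. Do not touch the plate, do not turn the table backwards, and leave the things standing around it alone.

Things in the scene. Friction and masses are not known exactly. Their poses are not given: they have to be found in the camera images.
- whirler: The whirler, fixed to the table: a grey cast foot 176 mm across carrying a round aluminium turntable on a ball bearing. Origin: on the vertical bearing axis, at the underside of the foot on the table top; x straight ahead of the robot. Steel dogs clamp a plate on the turntable; they stand within 134 mm of the axis and up to 117 mm above the origin.
- platter_rim (a point): A point on the turntable's vertical rim at half its height, turning with it: 150 mm from the axis, 85 mm above the table. The turntable is a plain round disc, radius 150 mm, 30 mm thick, true to the axis; its rim, with a rubber band, runs from 70 to 100 mm above the table. Friction of fingers on the rim is about 0.5 or more.
- platter (a joint): Turntable angle in rad, growing anticlockwise seen from above, counting on past a turn; the plate is square to the front (long sides along world y) at 0 and every multiple of pi. Starts at rest at any angle; no stops. Inertia with plate 0.046 kg m2 nominal (0.7 to 1.4 times), bearing drag 0.003 N m plus 0.004 N m per rad/s: left alone at 1 rad/s it loses 0.11 to 0.22 rad/s each second.
- plate: The varnished glass plate, 127 by 178 by 3 mm, dark, clamped flat and centred on the turntable and turning with it. Origin at the centre of its underside, 104.5 mm above the whirler's origin, on the axis; x along its 127 mm side. Do not touch it.
- tank: Black plastic developing tank with a ribbed twist cap, 100 mm wide, 140 mm high, standing; origin at the centre of its underside. Leave alone.
- reel_a: Steel spiral film reel, 92 mm wide, 44 mm high, lying flat; origin at the centre of its underside. Leave alone.
- reel_b: The other steel spiral film reel, same size. Leave alone.
- squeegee: Squeegee with green silicone handle, 165 mm long, 130 mm wide blade, 24 mm high, lying flat; origin under the middle of the blade holder, handle along +x. Leave alone.
- can_a: Translucent canister with white lid, 68 mm wide, 99 mm high; origin at the centre of its underside. Leave alone.
- can_b: Another such canister. Leave alone.
- can_c: Another such canister. Leave alone.
- beaker: Open glass beaker, 80 mm wide, 95 mm high; origin at the centre of its underside. Leave alone.

How it is judged (in metres and radians):
On the way, in this order (a step that is already met when the one before it is completed fails the run):
1. the fingers press on the turntable's rim with 1.5 to 14 N while they ease it up from rest (0.04 to 0.7 rad/s, anticlockwise) (contact force between the fingers and whirler between 1.5 and 14 N and velocity of joint platter between 0.04 and 0.7 rad/s), for 0.8 s.
2. the turntable turns steadily at 0.73 to 1.32 rad/s (7 to 12.6 turns a minute) for 10 s without a break (velocity of joint platter between 0.73 and 1.32 rad/s), for 10 s.
3. the fingers press on the rim with 1.5 to 14 N while they slow the turntable (below 0.7 rad/s) (contact force between the fingers and whirler between 1.5 and 14 N and velocity of joint platter between 0.02 and 0.7 rad/s), for 0.5 s.
At the end, for the whole second after the job is handed in: the turntable stands still (within 0.05 rad/s) with the plate square to the front (within 0.15 rad), and the robot has let go of it (velocity of joint platter between -0.05 and 0.05 rad/s and angle between the x axis of plate and the x axis of whirler, either way round below 0.15 rad and contact force between each of the fingers, the arm and whirler below 0.2 N); the robot touches nothing.
It fails at once if the robot pushes the whirler with more than 28 N (a knock) (contact force between any of the fingers, the arm and whirler above 28 N).
It fails at once if the plate is touched (contact force between any of the fingers, the arm and plate above 0.3 N).
It fails at once if the turntable runs away (over 1.6 rad/s) (velocity of joint platter above 1.6 rad/s).
It fails at once if the turntable is turned backwards (over 0.12 rad/s) (velocity of joint platter below -0.12 rad/s).
It fails at once if a thing beside the whirler is shifted by more than 20 mm (distance of any of tank, reel_a, reel_b, squeegee, can_a, can_b, can_c, beaker from where it was at the start of the episode above 0.02 m).
It also fails if it takes over 67 s, if anything falls off the work surface, if the arm or the gripper's body presses on something with over 40 N, if the wrist force passes 120 N, or if a joint passes its speed limit or range.

## Working session

There is one attempt and no reset: what is moved stays moved. The work goes in short steps, Python scripts to look and compute and a tool call to move; the robot and the scene stay as the last step left them, time stands still between calls to the robot, and variables do not carry over. Pictures are saved under pics/ and viewed, at most 10 in all, crops included, and the job is handed in when it is done.

Besides the shell and the picture viewer there is one more tool, called after "Call:" in YAML: its name, and indented under it one key for each argument. arm_command: Moves the arm, as the interface text tells. Shifts and turns lie within -1 to 1; 1 stands for 0.5 m of shift or 90 degrees of turn. Its arguments: {"type":"object","properties":{"travel":{"type":"array"},"delta_rot":{"type":"array"},"grip":{"type":"number"},"newtons":{"type":"number"}},"required":["travel","delta_rot"]}

```bash
mkdir -p pics
python3 - <<'E'
from plant import r, viewer
import cv2
for n in("scene","top"):
    c=viewer.capture(n); cv2.imwrite(f"pics/{n}0.png",c["img"][:,:,::-1]); print(n,c["camera_matrix"],c["distortion"],c["R"],c["t"])
print(r.get_state(), r.tips_ahead)
E
```

```text
scene [[510.34487066   0.         280.51346644]
 [  0.         510.34487066 212.44486629]
 [  0.           0.           1.        ]] [-0.10912897  0.          0.          0.          0.        ] [[ 0.55036417  0.83492423 -0.00090379]
 [ 0.68911533 -0.4548607  -0.56411152]
 [-0.47140147  0.30984395 -0.82569812]] [-0.30929734 -0.27726573  1.64432036]
top [[483.8128008    0.         281.68285608]
 [  0.         483.8128008  203.44703401]
 [  0.           0.           1.        ]] [0.04281292 0.         0.         0.         0.        ] [[ 0.02578314 -0.99966612 -0.00169726]
 [-0.98310115 -0.02504801 -0.18134146]
 [ 0.1812384   0.00634413 -0.98341873]] [0.01968106 0.55464167 1.62487228]
{'time_s': 0.1, 'joints': array([-6.02122477e+01,  2.05853344e+01,  6.39125228e-01, -1.70652703e-02,
       -7.01349273e+01, -1.65078173e+01]), 'qd': array([-0.00540306, -0.11082559,  0.19090419,  0.06229661,  0.00381299,
        0.01243893]), 'joint_torque': array([-5.44575414e-04, -5.84164882e+01,  2.93748808e+01,  7.01536372e+00,
        1.02016755e-02, -4.61206275e-05]), 'tcp_pos': array([ 0.15494534, -0.65656133,  0.24474178]), 'eef_rot': array([ 1.79917649e+02, -7.67445471e-03, -1.66725870e+02]), 'contact_force': array([ 0.5478428 , -0.78791972, -0.37490173]), 'moment': array([-0.0372999 ,  0.0594717 ,  0.03291065]), 'gripper_force': 0.0, 'gripper_width': 0.08746675514925896} 0.019
```

View pics/top0.png

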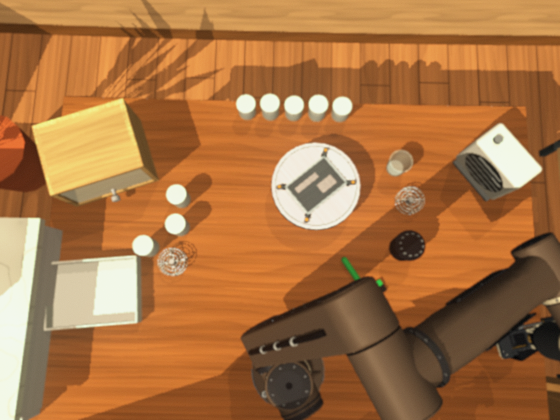

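View pics/scene0.png

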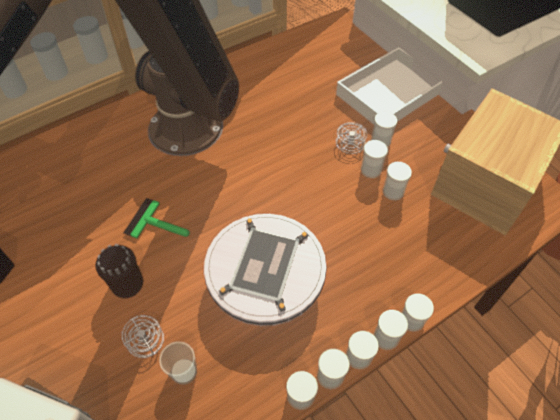

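```bash
cat > h.py <<'E'
import numpy as np, cv2
from plant import r, viewer
def back(c,uv,z):
    p=cv2.undistortPoints(np.array(uv,float).reshape(-1,1,2),c["camera_matrix"],np.array(c["distortion"])).reshape(-1,2)
    R=np.array(c["R"]);t=np.array(c["t"]); d=np.c_[p,np.ones(len(p))]@R; o=-R.T@t
    return o+d*((z-o[2])/d[:,2])[:,None]
def proj(c,X):
    return cv2.projectPoints(np.array(X,float).reshape(-1,1,3),cv2.Rodrigues(np.array(c["R"]))[0],np.array(c["t"],float),c["camera_matrix"],np.array(c["distortion"]))[0].reshape(-1,2)
E
python3 - <<'E'
from h import *
for n,g in(("top",(316,186)),("scene",(266,264))):
    c=viewer.capture(n); im=c["img"]; hsv=cv2.cvtColor(im,cv2.COLOR_RGB2HSV)
    m=((hsv[...,1]<70)&(hsv[...,2]>140)).astype(np.uint8)
    k,l,s,_=cv2.connectedComponentsWithStats(m)
    i=max(range(1,k),key=lambda i:s[i,4]*(abs(s[i,0]+s[i,2]/2-g[0])<15 and abs(s[i,1]+s[i,3]/2-g[1])<15))
    cn=max(cv2.findContours((l==i).astype(np.uint8),0,1)[0],key=len)
    h=cv2.convexHull(cn).reshape(-1,2); X=back(c,h,.1)[:,:2]
    A=np.c_[2*X,np.ones(len(X))]; q=np.linalg.lstsq(A,(X**2).sum(1),rcond=None)[0]
    print(n,s[i],"centre",q[:2],"R",np.sqrt(q[2]+q[0]**2+q[1]**2))
c=viewer.capture("top"); im=c["img"][:,:,::-1]
cv2.imwrite("pics/crop1.png",cv2.resize(im[135:240,245:435],None,fx=4,fy=4,interpolation=2))
print("objs",back(c,[(408,250),(410,205),(398,170),(352,270),(246,115),(294,116),(342,116),(176,200),(176,230),(172,268)],0.0).round(3))
c=viewer.capture("scene")
print("objs scene tank,reel,beaker,sqL,sqR,handle end",back(c,[(122,283),(142,345),(180,375),(135,236),(152,203),(188,233)],0.0).round(3))
E
```

```text
top [ 272  143   88   87 4444] centre [ 0.61067896 -0.07879836] R 0.1495223603235657
scene [ 204  214  123  108 7513] centre [ 0.61410627 -0.08076327] R 0.1497677911369366
objs [[ 0.409 -0.411  0.   ]
 [ 0.569 -0.422  0.   ]
 [ 0.697 -0.382  0.   ]
 [ 0.334 -0.216  0.   ]
 [ 0.892  0.174  0.   ]
 [ 0.892 -0.003  0.   ]
 [ 0.896 -0.179  0.   ]
 [ 0.566  0.412  0.   ]
 [ 0.459  0.404  0.   ]
 [ 0.326  0.409  0.   ]]
objs scene tank,reel,beaker,sqL,sqR,handle end [[ 0.409 -0.399  0.   ]
 [ 0.592 -0.427  0.   ]
 [ 0.709 -0.383  0.   ]
 [ 0.294 -0.309  0.   ]
 [ 0.217 -0.22   0.   ]
 [ 0.367 -0.18   0.   ]]
```

View pics/crop1.png

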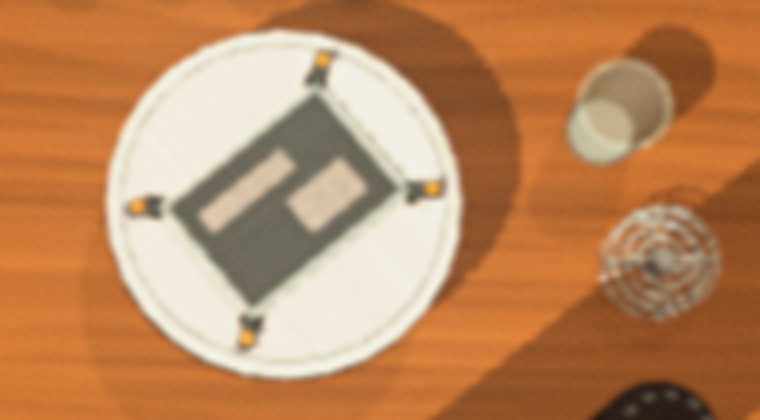

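Call:
arm_command:
  travel:
    - [0.03,0.04,0]
    - [0.09,0.11,0]
    - [0.16,0.2,0]
    - [0.23,0.3,0]
    - [0.3,0.39,0]
    - [0.37,0.48,0]
    - [0.44,0.57,0]
    - [0.51,0.66,0]
    - [0.58,0.75,0]
    - [0.64,0.82,0]
    - [0.68,0.87,0]
    - [0.69,0.88,0]
  delta_rot:
    - [0,0,0]
    - [0,0,0]
    - [0,0,0]
    - [0,0,0.01]
    - [0,0,0.02]
    - [0,0,0.03]
    - [0,0,0.04]
    - [0,0,0.05]
    - [0,0,0.06]
    - [0,0,0.07]
    - [0,0,0.074]
    - [0,0,0.074]
  grip: 0
  newtons: 20

```text
time_s: 1.8
tcp_pos: [0.501, -0.2155, 0.2455]
eef_rot: [180.0, 0.0, -159.9]
contact_force: [-0.1, 0.2, -0.2]
gripper_width: 0.0006
gripper_force: 0.0
```

Call:
arm_command:
  travel:
    - [0.04,0.03,0]
    - [0.12,0.085,0]
    - [0.21,0.15,0]
    - [0.3,0.21,0]
    - [0.39,0.27,0]
    - [0.47,0.33,0]
    - [0.53,0.37,0]
    - [0.565,0.395,0]
    - [0.572,0.4,0]
    - [0.572,0.4,-0.04]
    - [0.572,0.4,-0.1]
    - [0.572,0.4,-0.16]
    - [0.572,0.4,-0.22]
    - [0.572,0.4,-0.27]
    - [0.572,0.4,-0.3]
    - [0.572,0.4,-0.3]
  delta_rot:
    - [0,0,0]
    - [0,0,0]
    - [0,0,0]
    - [0,0,0]
    - [0,0,0]
    - [0,0,0]
    - [0,0,0]
    - [0,0,0]
    - [0,0,0]
    - [0,0,0]
    - [0,0,0]
    - [0,0,0]
    - [0,0,0]
    - [0,0,0]
    - [0,0,0]
    - [0,0,0]

```text
time_s: 3.8
tcp_pos: [0.7853, -0.0175, 0.0946]
eef_rot: [180.0, -0.1, -160.1]
contact_force: [-0.0, 0.9, -0.6]
gripper_width: 0.0004
gripper_force: 0.0
```

Run:
```python
from h import *
c=viewer.capture("scene"); cv2.imwrite("pics/s1.png",cv2.resize(c["img"][180:400,150:440,::-1],None,fx=2.7,fy=2.7))
s=r.get_state(); print(s["tcp_pos"],s["joints"],s["contact_force"],s["time_s"])
```

```text
[ 0.78613798 -0.0173459   0.0959246 ] [ 1.28618842e+01  3.65611285e+01  7.22828550e+00  1.94526789e-02
 -6.06674893e+01 -8.29445880e+01] [-0.53349451  0.57720367  1.1655488 ] 3.85
```

View pics/s1.png

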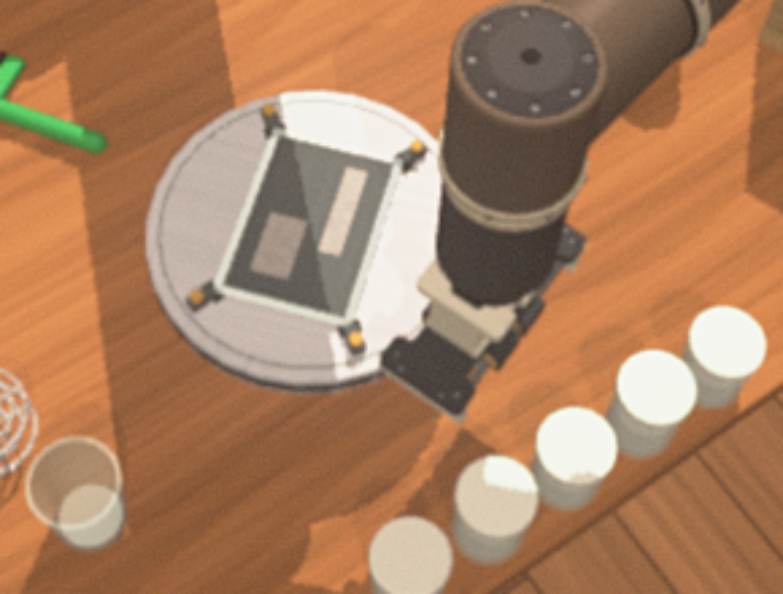

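Call:
arm_command:
  travel:
    - [-0.007,-0.003,0]
    - [-0.016,-0.006,0]
    - [-0.025,-0.009,0]
    - [-0.032,-0.012,0]
    - [-0.038,-0.014,0]
    - [-0.043,-0.0157,0]
    - [-0.043,-0.0157,0]
  delta_rot:
    - [0,0,0]
    - [0,0,0]
    - [0,0,0]
    - [0,0,0]
    - [0,0,0]
    - [0,0,0]
    - [0,0,0]

```text
time_s: 4.72
tcp_pos: [0.7647, -0.0248, 0.0957]
eef_rot: [-180.0, 0.0, -160.1]
contact_force: [0.3, 0.3, 0.1]
gripper_width: 0.0006
gripper_force: 0.2
```

Call:
arm_command:
  travel:
    - [-0.0019,-0.0007,0]
    - [-0.0038,-0.0014,0]
    - [-0.0038,-0.0014,0]
  delta_rot:
    - [0,0,0]
    - [0,0,0]
    - [0,0,0]

```text
time_s: 5.1
tcp_pos: [0.7645, -0.0246, 0.0958]
eef_rot: [-180.0, 0.2, -160.0]
contact_force: [7.3, 1.3, -2.9]
gripper_width: 0.0005
gripper_force: 3.5
```

```bash
cat > g.py <<'E'
import numpy as np, json
C=np.array([.612,-.080])
def P(ph,r,C=C): a=np.radians(ph); return C+r*np.array([np.cos(a),np.sin(a)])
def gen(cur,rows,C=C):
    p0=P(*cur,C); T=[];D=[]
    for ph,r in rows:
        d=(P(ph,r,C)-p0)/.5; T.append([round(d[0],4),round(d[1],4),0]); D.append([0,0,round((ph-cur[0])/90,4)])
    print(len(rows),json.dumps(T)); print(json.dumps(D)); print("end",rows[-1])
E
python3 - <<'E'
from g import *
# commanded r now: 0.185-(travel)
p=np.array([.786,-.017])+.5*np.array([-.0468,-.0171]);d=p-C;print(p,np.hypot(*d),np.degrees(np.arctan2(d[1],d[0])))
gen((20,.160),[(20,.166),(22,.175)]+[(22+a,.175) for a in (5,13,22,31,40,48,54,58)]+[(80,.170),(80,.166),(80,.163),(80,.162),(80,.161),(80,.161)])
gen((80,.161),[(80,.166),(82,.175)]+[(82+a,.175) for a in (5,13,22,31,40,48,54,58)]+[(140,.170),(140,.166),(140,.163),(140,.162),(140,.161),(140,.161)])
E
```

```text
[ 0.7626  -0.02555] 0.16014107062212374 19.877648660130834
16 [[0.0113, 0.0041, 0], [0.0238, 0.0217, 0], [0.0112, 0.0495, 0], [-0.014, 0.0913, 0], [-0.0489, 0.1337, 0], [-0.0901, 0.1701, 0], [-0.1364, 0.1996, 0], [-0.181, 0.2194, 0], [-0.216, 0.2302, 0], [-0.2399, 0.2352, 0], [-0.2417, 0.2254, 0], [-0.2431, 0.2175, 0], [-0.2441, 0.2116, 0], [-0.2444, 0.2096, 0], [-0.2448, 0.2077, 0], [-0.2448, 0.2077, 0]]
[[0, 0, 0.0], [0, 0, 0.0222], [0, 0, 0.0778], [0, 0, 0.1667], [0, 0, 0.2667], [0, 0, 0.3667], [0, 0, 0.4667], [0, 0, 0.5556], [0, 0, 0.6222], [0, 0, 0.6667], [0, 0, 0.6667], [0, 0, 0.6667], [0, 0, 0.6667], [0, 0, 0.6667], [0, 0, 0.6667], [0, 0, 0.6667]]
end (80, 0.161)
16 [[0.0017, 0.0098, 0], [-0.0072, 0.0295, 0], [-0.0376, 0.0324, 0], [-0.0864, 0.0316, 0], [-0.1406, 0.0225, 0], [-0.1927, 0.0051, 0], [-0.2414, -0.0203, 0], [-0.2809, -0.049, 0], [-0.3077, -0.074, 0], [-0.324, -0.0921, 0], [-0.3164, -0.0986, 0], [-0.3102, -0.1037, 0], [-0.3056, -0.1076, 0], [-0.3041, -0.1088, 0], [-0.3026, -0.1101, 0], [-0.3026, -0.1101, 0]]
[[0, 0, 0.0], [0, 0, 0.0222], [0, 0, 0.0778], [0, 0, 0.1667], [0, 0, 0.2667], [0, 0, 0.3667], [0, 0, 0.4667], [0, 0, 0.5556], [0, 0, 0.6222], [0, 0, 0.6667], [0, 0, 0.6667], [0, 0, 0.6667], [0, 0, 0.6667], [0, 0, 0.6667], [0, 0, 0.6667], [0, 0, 0.6667]]
end (140, 0.161)
```

Call:
arm_command:
  travel:
    - [0.0113,0.0041,0]
    - [0.0238,0.0217,0]
    - [0.0112,0.0495,0]
    - [-0.014,0.0913,0]
    - [-0.0489,0.1337,0]
    - [-0.0901,0.1701,0]
    - [-0.1364,0.1996,0]
    - [-0.181,0.2194,0]
    - [-0.216,0.2302,0]
    - [-0.2399,0.2352,0]
    - [-0.2417,0.2254,0]
    - [-0.2431,0.2175,0]
    - [-0.2441,0.2116,0]
    - [-0.2444,0.2096,0]
    - [-0.2448,0.2077,0]
    - [-0.2448,0.2077,0]
  delta_rot:
    - [0,0,0.0]
    - [0,0,0.0222]
    - [0,0,0.0778]
    - [0,0,0.1667]
    - [0,0,0.2667]
    - [0,0,0.3667]
    - [0,0,0.4667]
    - [0,0,0.5556]
    - [0,0,0.6222]
    - [0,0,0.6667]
    - [0,0,0.6667]
    - [0,0,0.6667]
    - [0,0,0.6667]
    - [0,0,0.6667]
    - [0,0,0.6667]
    - [0,0,0.6667]

```text
time_s: 7.1
tcp_pos: [0.6408, 0.0792, 0.0955]
eef_rot: [-180.0, 0.1, -100.1]
contact_force: [1.4, 4.8, -1.6]
gripper_width: 0.0002
gripper_force: 2.4
```

Call:
arm_command:
  travel:
    - [0.0017,0.0098,0]
    - [-0.0072,0.0295,0]
    - [-0.0376,0.0324,0]
    - [-0.0864,0.0316,0]
    - [-0.1406,0.0225,0]
    - [-0.1927,0.0051,0]
    - [-0.2414,-0.0203,0]
    - [-0.2809,-0.049,0]
    - [-0.3077,-0.074,0]
    - [-0.324,-0.0921,0]
    - [-0.3164,-0.0986,0]
    - [-0.3102,-0.1037,0]
    - [-0.3056,-0.1076,0]
    - [-0.3041,-0.1088,0]
    - [-0.3026,-0.1101,0]
    - [-0.3026,-0.1101,0]
  delta_rot:
    - [0,0,0.0]
    - [0,0,0.0222]
    - [0,0,0.0778]
    - [0,0,0.1667]
    - [0,0,0.2667]
    - [0,0,0.3667]
    - [0,0,0.4667]
    - [0,0,0.5556]
    - [0,0,0.6222]
    - [0,0,0.6667]
    - [0,0,0.6667]
    - [0,0,0.6667]
    - [0,0,0.6667]
    - [0,0,0.6667]
    - [0,0,0.6667]
    - [0,0,0.6667]

```text
time_s: 9.1
tcp_pos: [0.4889, 0.0233, 0.0955]
eef_rot: [180.0, 0.0, -40.1]
contact_force: [0.4, -0.7, -0.5]
gripper_width: 0.0004
gripper_force: 0.0
```

Call:
arm_command:
  travel:
    - [0.0019,-0.0016,0]
    - [0.0038,-0.0032,0]
    - [0.0038,-0.0032,0]
  delta_rot:
    - [0,0,0]
    - [0,0,0]
    - [0,0,0]

```text
time_s: 9.48
tcp_pos: [0.4887, 0.0225, 0.0954]
eef_rot: [179.9, 0.2, -40.1]
contact_force: [-12.0, 10.7, 10.2]
gripper_width: 0.0001
gripper_force: 8.1
```

```bash
cat > g.py <<'E'
import numpy as np, json
C=np.array([.6131,-.0792]); R=.1609
def P(ph,r): a=np.radians(ph); return C+r*np.array([np.cos(a),np.sin(a)])
def ins(ph,d=0): return R-(np.interp(ph,[20,80,140],[1.4,.9,.6])+d)/1e3   # contact radius with inset
def gen(p0,ph0,rows):
    T=[];D=[]
    for ph,r in rows:
        d=(P(ph,r)-p0)/.5; T.append([round(d[0],4),round(d[1],4),0]); D.append([0,0,round((ph-ph0)/90,4)])
    print(len(rows),json.dumps(T)); print(json.dumps(D)); print("end",rows[-1])
    return p0+.5*np.array(T[-1][:2])
E
python3 - <<'E'
from g import *
C0=np.array([.612,-.08]);a=np.radians(140);p=C0+.1585*np.array([np.cos(a),np.sin(a)])
f=lambda phs,r:[(x,r) for x in phs]
p=gen(p,140,[(140,.168),(138,.175)]+f([132,123,113,103,93,83,73,63,55,51],.175))
p=gen(p,51,f([47,39,31,25,21,20],.175)+[(20,.170),(20,.1655),(20,.1625),(20,ins(20,-.5)),(20,ins(20)),(20,ins(20))])
q=[(20+13.06*(k/8)**2) for k in range(1,21)]
p=gen(p,20,[(x,ins(x)) for x in q[:10]]); np.save("p.npy",p)
p=gen(p,q[9],[(x,ins(x)) for x in q[10:]])
E
```

```text
12 [[-0.0124, 0.0138, 0], [-0.0151, 0.032, 0], [0.0108, 0.0579, 0], [0.0544, 0.0914, 0], [0.1083, 0.12, 0], [0.1663, 0.1389, 0], [0.2267, 0.1474, 0], [0.2877, 0.1452, 0], [0.3474, 0.1325, 0], [0.4039, 0.1097, 0], [0.4458, 0.0845, 0], [0.4653, 0.0698, 0]]
[[0, 0, 0.0], [0, 0, -0.0222], [0, 0, -0.0889], [0, 0, -0.1889], [0, 0, -0.3], [0, 0, -0.4111], [0, 0, -0.5222], [0, 0, -0.6333], [0, 0, -0.7444], [0, 0, -0.8556], [0, 0, -0.9444], [0, 0, -0.9889]]
end (51, 0.175)
12 [[0.0184, -0.016, 0], [0.0517, -0.0517, 0], [0.0797, -0.0917, 0], [0.0969, -0.124, 0], [0.1065, -0.1465, 0], [0.1086, -0.1523, 0], [0.0992, -0.1557, 0], [0.0908, -0.1588, 0], [0.0851, -0.1608, 0], [0.0804, -0.1625, 0], [0.0795, -0.1629, 0], [0.0795, -0.1629, 0]]
[[0, 0, -0.0444], [0, 0, -0.1333], [0, 0, -0.2222], [0, 0, -0.2889], [0, 0, -0.3333], [0, 0, -0.3444], [0, 0, -0.3444], [0, 0, -0.3444], [0, 0, -0.3444], [0, 0, -0.3444], [0, 0, -0.3444], [0, 0, -0.3444]]
end (20, np.float64(0.15949999999999998))
10 [[-0.0004, 0.0011, 0], [-0.0016, 0.0043, 0], [-0.0036, 0.0096, 0], [-0.0067, 0.017, 0], [-0.0108, 0.0263, 0], [-0.0163, 0.0375, 0], [-0.0234, 0.0505, 0], [-0.0322, 0.0651, 0], [-0.0432, 0.081, 0], [-0.0566, 0.0979, 0]]
[[0, 0, 0.0023], [0, 0, 0.0091], [0, 0, 0.0204], [0, 0, 0.0363], [0, 0, 0.0567], [0, 0, 0.0816], [0, 0, 0.1111], [0, 0, 0.1451], [0, 0, 0.1837], [0, 0, 0.2267]]
end (40.40625, np.float64(0.15967005208333332))
10 [[-0.0161, 0.0177, 0], [-0.0352, 0.0356, 0], [-0.0575, 0.0532, 0], [-0.0833, 0.0699, 0], [-0.1127, 0.085, 0], [-0.1456, 0.0977, 0], [-0.182, 0.1071, 0], [-0.2215, 0.1124, 0], [-0.2636, 0.1125, 0], [-0.3077, 0.1067, 0]]
[[0, 0, 0.0476], [0, 0, 0.0998], [0, 0, 0.1564], [0, 0, 0.2177], [0, 0, 0.2834], [0, 0, 0.3537], [0, 0, 0.4285], [0, 0, 0.5079], [0, 0, 0.5918], [0, 0, 0.6802]]
end (101.625, np.float64(0.160108125))
```

Call:
arm_command:
  travel:
    - [-0.0124,0.0138,0]
    - [-0.0151,0.032,0]
    - [0.0108,0.0579,0]
    - [0.0544,0.0914,0]
    - [0.1083,0.12,0]
    - [0.1663,0.1389,0]
    - [0.2267,0.1474,0]
    - [0.2877,0.1452,0]
    - [0.3474,0.1325,0]
    - [0.4039,0.1097,0]
    - [0.4458,0.0845,0]
    - [0.4653,0.0698,0]
  delta_rot:
    - [0,0,0.0]
    - [0,0,-0.0222]
    - [0,0,-0.0889]
    - [0,0,-0.1889]
    - [0,0,-0.3]
    - [0,0,-0.4111]
    - [0,0,-0.5222]
    - [0,0,-0.6333]
    - [0,0,-0.7444]
    - [0,0,-0.8556]
    - [0,0,-0.9444]
    - [0,0,-0.9889]

```text
time_s: 10.98
tcp_pos: [0.7244, 0.056, 0.0949]
eef_rot: [-180.0, -0.0, -129.3]
contact_force: [-0.1, 0.3, 0.6]
gripper_width: 0.0004
gripper_force: 0.0
```

Call:
arm_command:
  travel:
    - [0.0184,-0.016,0]
    - [0.0517,-0.0517,0]
    - [0.0797,-0.0917,0]
    - [0.0969,-0.124,0]
    - [0.1065,-0.1465,0]
    - [0.1086,-0.1523,0]
    - [0.0992,-0.1557,0]
    - [0.0908,-0.1588,0]
    - [0.0851,-0.1608,0]
    - [0.0804,-0.1625,0]
    - [0.0795,-0.1629,0]
    - [0.0795,-0.1629,0]
  delta_rot:
    - [0,0,-0.0444]
    - [0,0,-0.1333]
    - [0,0,-0.2222]
    - [0,0,-0.2889]
    - [0,0,-0.3333]
    - [0,0,-0.3444]
    - [0,0,-0.3444]
    - [0,0,-0.3444]
    - [0,0,-0.3444]
    - [0,0,-0.3444]
    - [0,0,-0.3444]
    - [0,0,-0.3444]

```text
time_s: 12.48
tcp_pos: [0.7644, -0.0243, 0.0959]
eef_rot: [-180.0, 0.1, -160.0]
contact_force: [5.0, 1.6, -2.0]
gripper_width: 0.0001
gripper_force: 2.6
```

Call:
arm_command:
  travel:
    - [-0.0004,0.0011,0]
    - [-0.0016,0.0043,0]
    - [-0.0036,0.0096,0]
    - [-0.0067,0.017,0]
    - [-0.0108,0.0263,0]
    - [-0.0163,0.0375,0]
    - [-0.0234,0.0505,0]
    - [-0.0322,0.0651,0]
    - [-0.0432,0.081,0]
    - [-0.0566,0.0979,0]
  delta_rot:
    - [0,0,0.0023]
    - [0,0,0.0091]
    - [0,0,0.0204]
    - [0,0,0.0363]
    - [0,0,0.0567]
    - [0,0,0.0816]
    - [0,0,0.1111]
    - [0,0,0.1451]
    - [0,0,0.1837]
    - [0,0,0.2267]

```text
time_s: 13.72
tcp_pos: [0.7357, 0.025, 0.0959]
eef_rot: [-180.0, 0.1, -139.5]
contact_force: [3.3, 3.3, -0.3]
gripper_width: 0.0002
gripper_force: 2.2
```

Call:
arm_command:
  travel:
    - [-0.0161,0.0177,0]
    - [-0.0352,0.0356,0]
    - [-0.0575,0.0532,0]
    - [-0.0833,0.0699,0]
    - [-0.1127,0.085,0]
    - [-0.1456,0.0977,0]
    - [-0.182,0.1071,0]
    - [-0.2215,0.1124,0]
    - [-0.2636,0.1125,0]
    - [-0.3077,0.1067,0]
  delta_rot:
    - [0,0,0.0476]
    - [0,0,0.0998]
    - [0,0,0.1564]
    - [0,0,0.2177]
    - [0,0,0.2834]
    - [0,0,0.3537]
    - [0,0,0.4285]
    - [0,0,0.5079]
    - [0,0,0.5918]
    - [0,0,0.6802]

```text
time_s: 14.98
tcp_pos: [0.5803, 0.0783, 0.0958]
eef_rot: [-180.0, 0.0, -78.1]
contact_force: [0.1, 2.6, 1.0]
gripper_width: 0.0004
gripper_force: 0.9
```

Run:
```python
from g import *
p=np.load("p.npy")+.5*np.array([-.3077,.1067]); ph=101.6
def cyc(p,d):
    e=.161+np.zeros(0)
    rows=[(109,R+.001),(111,R+.007),(104,.174),(94,.175)]+[(x,.175) for x in(83.5,73,62.5,52,42.5)]+[(36,.173),(34,.168),(38.5,.1635)]
    n=[ph-8.17*(7-k) for k in range(8)]
    rows+=[(x,ins(x,d)) for x in n]
    return gen(p,ph,rows)
p2=cyc(p,0); print(p,p2); np.save("p.npy",p2)
```

```text
20 [[-0.0409, -0.0075, 0], [-0.0558, -0.0002, 0], [-0.0197, 0.024, 0], [0.0401, 0.0355, 0], [0.1042, 0.0341, 0], [0.1669, 0.021, 0], [0.2261, -0.0032, 0], [0.28, -0.0379, 0], [0.3226, -0.0772, 0], [0.3445, -0.1103, 0], [0.3431, -0.1258, 0], [0.3204, -0.1101, 0], [0.2927, -0.0901, 0], [0.2587, -0.0599, 0], [0.2207, -0.0347, 0], [0.1796, -0.0153, 0], [0.136, -0.0018, 0], [0.091, 0.0053, 0], [0.0454, 0.0059, 0], [0.0001, 0.0, 0]]
[[0, 0, 0.0822], [0, 0, 0.1044], [0, 0, 0.0267], [0, 0, -0.0844], [0, 0, -0.2011], [0, 0, -0.3178], [0, 0, -0.4344], [0, 0, -0.5511], [0, 0, -0.6567], [0, 0, -0.7289], [0, 0, -0.7511], [0, 0, -0.7011], [0, 0, -0.6354], [0, 0, -0.5447], [0, 0, -0.4539], [0, 0, -0.3631], [0, 0, -0.2723], [0, 0, -0.1816], [0, 0, -0.0908], [0, 0, 0.0]]
end (101.6, np.float64(0.160108))
[0.58083196 0.07763184] [0.58088196 0.07763184]
```

Call:
arm_command:
  travel:
    - [-0.0409,-0.0075,0]
    - [-0.0558,-0.0002,0]
    - [-0.0197,0.024,0]
    - [0.0401,0.0355,0]
    - [0.1042,0.0341,0]
    - [0.1669,0.021,0]
    - [0.2261,-0.0032,0]
    - [0.28,-0.0379,0]
    - [0.3226,-0.0772,0]
    - [0.3445,-0.1103,0]
    - [0.3431,-0.1258,0]
    - [0.3204,-0.1101,0]
    - [0.2927,-0.0901,0]
    - [0.2587,-0.0599,0]
    - [0.2207,-0.0347,0]
    - [0.1796,-0.0153,0]
    - [0.136,-0.0018,0]
    - [0.091,0.0053,0]
    - [0.0454,0.0059,0]
    - [0,0,0]
  delta_rot:
    - [0,0,0.0822]
    - [0,0,0.1044]
    - [0,0,0.0267]
    - [0,0,-0.0844]
    - [0,0,-0.2011]
    - [0,0,-0.3178]
    - [0,0,-0.4344]
    - [0,0,-0.5511]
    - [0,0,-0.6567]
    - [0,0,-0.7289]
    - [0,0,-0.7511]
    - [0,0,-0.7011]
    - [0,0,-0.6354]
    - [0,0,-0.5447]
    - [0,0,-0.4539]
    - [0,0,-0.3631]
    - [0,0,-0.2723]
    - [0,0,-0.1816]
    - [0,0,-0.0908]
    - [0,0,0.0]

```text
time_s: 17.48
tcp_pos: [0.5798, 0.0783, 0.0956]
eef_rot: [-180.0, 0.0, -78.1]
contact_force: [-0.4, -0.0, 0.3]
gripper_width: 0.0005
gripper_force: 0.0
```

```bash
cat >> g.py <<'E'
def cyc(p,d1,d2,ph=101.6):
    rows=[(109.8,ins(109.8,d1)),(117.5,ins(117.5,d1)),(120.5,R+.007),(114.5,.174)]+[(x,.175) for x in(105.5,95,84.5,74,63.5,53.5)]+[(46,.173),(42.5,R+.007),(45.5,R+.002)]
    rows+=[(x,ins(x,d2)) for x in [ph-8.17*(6-k) for k in range(7)]]
    return gen(p,ph,rows)
E
python3 - <<'E'
from g import *
p=np.load("p.npy"); p=p-[.00005,0]
p=cyc(p,.9,.7); np.save("p2.npy",p)
E
```

```text
20 [[-0.0434, -0.014, 0], [-0.0826, -0.0311, 0], [-0.1059, -0.0243, 0], [-0.0798, 0.003, 0], [-0.029, 0.0236, 0], [0.034, 0.035, 0], [0.0981, 0.0347, 0], [0.161, 0.0228, 0], [0.2207, -0.0004, 0], [0.2727, -0.0323, 0], [0.3049, -0.0648, 0], [0.3121, -0.0868, 0], [0.2929, -0.0813, 0], [0.2579, -0.061, 0], [0.2201, -0.036, 0], [0.1791, -0.0166, 0], [0.1357, -0.0032, 0], [0.0909, 0.0039, 0], [0.0455, 0.0045, 0], [0.0004, -0.0014, 0]]
[[0, 0, 0.0911], [0, 0, 0.1767], [0, 0, 0.21], [0, 0, 0.1433], [0, 0, 0.0433], [0, 0, -0.0733], [0, 0, -0.19], [0, 0, -0.3067], [0, 0, -0.4233], [0, 0, -0.5344], [0, 0, -0.6178], [0, 0, -0.6567], [0, 0, -0.6233], [0, 0, -0.5447], [0, 0, -0.4539], [0, 0, -0.3631], [0, 0, -0.2723], [0, 0, -0.1816], [0, 0, -0.0908], [0, 0, 0.0]]
end (101.6, np.float64(0.159408))
```

Call:
arm_command:
  travel:
    - [-0.0434,-0.014,0]
    - [-0.0826,-0.0311,0]
    - [-0.1059,-0.0243,0]
    - [-0.0798,0.003,0]
    - [-0.029,0.0236,0]
    - [0.034,0.035,0]
    - [0.0981,0.0347,0]
    - [0.161,0.0228,0]
    - [0.2207,-0.0004,0]
    - [0.2727,-0.0323,0]
    - [0.3049,-0.0648,0]
    - [0.3121,-0.0868,0]
    - [0.2929,-0.0813,0]
    - [0.2579,-0.061,0]
    - [0.2201,-0.036,0]
    - [0.1791,-0.0166,0]
    - [0.1357,-0.0032,0]
    - [0.0909,0.0039,0]
    - [0.0455,0.0045,0]
    - [0.0004,-0.0014,0]
  delta_rot:
    - [0,0,0.0911]
    - [0,0,0.1767]
    - [0,0,0.21]
    - [0,0,0.1433]
    - [0,0,0.0433]
    - [0,0,-0.0733]
    - [0,0,-0.19]
    - [0,0,-0.3067]
    - [0,0,-0.4233]
    - [0,0,-0.5344]
    - [0,0,-0.6178]
    - [0,0,-0.6567]
    - [0,0,-0.6233]
    - [0,0,-0.5447]
    - [0,0,-0.4539]
    - [0,0,-0.3631]
    - [0,0,-0.2723]
    - [0,0,-0.1816]
    - [0,0,-0.0908]
    - [0,0,0.0]

```text
time_s: 19.98
tcp_pos: [0.5806, 0.0783, 0.0952]
eef_rot: [-180.0, 0.0, -78.2]
contact_force: [-0.1, 2.1, -2.4]
gripper_width: 0.0003
gripper_force: 0.9
```

```bash
sed -i 's/^    return gen(p,ph,rows)$/    a=gen(p,ph,rows[:4]); b=gen(a,rows[3][0],rows[4:10]); return gen(b,rows[9][0],rows[10:])/' g.py
cat > ang.py <<'E'
from h import *
import sys
n=sys.argv[1]
for cam in("top","scene"):
    t=r.get_state()["time_s"]; c=viewer.capture(cam); im=c["img"]; np.save(f"pics/{n}_{cam}.npy",im)
    g=np.arange(-.14,.1401,.0007); X,Y=np.meshgrid(g,g,indexing="ij")   # rectified patch, row=x, col=y
    uv=proj(c,np.c_[.6131+X.ravel(),-.0792+Y.ravel(),np.full(X.size,.1075)]).astype(np.float32).reshape(*X.shape,2)
    q=cv2.remap(im,uv[...,0],uv[...,1],cv2.INTER_LINEAR)
    cv2.imwrite(f"pics/{n}_{cam}_rect.png",q[::-1,::-1,::-1])
    m=((q.max(2)<135)&(np.hypot(X,Y)<.115)).astype(np.uint8)
    m=cv2.morphologyEx(m,cv2.MORPH_OPEN,np.ones((15,15)))
    cs=cv2.findContours(m,0,1)[0]
    if not cs: print(cam,t,"none");continue
    k=max(cs,key=cv2.contourArea); (cx,cy),(w,h),a=cv2.minAreaRect(k)
    b=cv2.boxPoints(((cx,cy),(w,h),a)); e=[b[1]-b[0],b[2]-b[1]]; L=max(e,key=np.linalg.norm)
    # px (col=y,row=x): long vec angle from +y toward -x = anticlockwise
    th=np.degrees(np.arctan2(-L[1],L[0]))%180
    print(cam,round(t,2),"angle",round(th,1),"size mm",round(min(w,h)*.7),round(max(w,h)*.7),"ctr",round(cy*.7-140),round(cx*.7-140))
E
python3 - <<'E'
from g import *
p=np.load("p2.npy"); p=cyc(p,1.2,1.1); np.save("p3.npy",p)
E
```

```text
4 [[-0.0435, -0.0132, 0], [-0.0827, -0.0302, 0], [-0.1063, -0.0229, 0], [-0.0802, 0.0044, 0]]
[[0, 0, 0.0911], [0, 0, 0.1767], [0, 0, 0.21], [0, 0, 0.1433]]
end (114.5, 0.174)
6 [[0.0508, 0.0206, 0], [0.1138, 0.032, 0], [0.1779, 0.0317, 0], [0.2408, 0.0198, 0], [0.3005, -0.0034, 0], [0.3525, -0.0353, 0]]
[[0, 0, -0.1], [0, 0, -0.2167], [0, 0, -0.3333], [0, 0, -0.45], [0, 0, -0.5667], [0, 0, -0.6778]]
end (53.5, 0.175)
10 [[0.0322, -0.0325, 0], [0.0394, -0.0545, 0], [0.0202, -0.049, 0], [-0.0153, -0.0293, 0], [-0.053, -0.0044, 0], [-0.0939, 0.015, 0], [-0.1372, 0.0284, 0], [-0.1819, 0.0354, 0], [-0.2272, 0.036, 0], [-0.2721, 0.0302, 0]]
[[0, 0, -0.0833], [0, 0, -0.1222], [0, 0, -0.0889], [0, 0, -0.0102], [0, 0, 0.0806], [0, 0, 0.1713], [0, 0, 0.2621], [0, 0, 0.3529], [0, 0, 0.4437], [0, 0, 0.5344]]
end (101.6, np.float64(0.15900799999999998))
```

Call:
arm_command:
  travel:
    - [-0.0435,-0.0132,0]
    - [-0.0827,-0.0302,0]
    - [-0.1063,-0.0229,0]
    - [-0.0802,0.0044,0]
  delta_rot:
    - [0,0,0.0911]
    - [0,0,0.1767]
    - [0,0,0.21]
    - [0,0,0.1433]

```text
time_s: 20.48
tcp_pos: [0.5404, 0.0792, 0.0962]
eef_rot: [-180.0, -0.0, -65.7]
contact_force: [1.7, 0.0, 1.5]
gripper_width: 0.0002
gripper_force: 0.0
```

```bash
python3 ang.py a
```

```text
top 20.48 angle 86.8 size mm 109 159 ctr -1 0
scene 20.52 angle 90.0 size mm 110 160 ctr 0 -1
```

Call:
arm_command:
  travel:
    - [0.0508,0.0206,0]
    - [0.1138,0.032,0]
    - [0.1779,0.0317,0]
    - [0.2408,0.0198,0]
    - [0.3005,-0.0034,0]
    - [0.3525,-0.0353,0]
  delta_rot:
    - [0,0,-0.1]
    - [0,0,-0.2167]
    - [0,0,-0.3333]
    - [0,0,-0.45]
    - [0,0,-0.5667]
    - [0,0,-0.6778]

```text
time_s: 21.32
tcp_pos: [0.7186, 0.0613, 0.0952]
eef_rot: [-180.0, -0.0, -126.8]
contact_force: [-0.2, -0.3, -0.3]
gripper_width: 0.0009
gripper_force: 0.0
```

```bash
python3 ang.py b
```

```text
top 21.32 angle 43.9 size mm 87 109 ctr -27 -25
scene 21.38 angle 46.3 size mm 88 109 ctr -25 -27
```

Call:
arm_command:
  travel:
    - [0.0322,-0.0325,0]
    - [0.0394,-0.0545,0]
    - [0.0202,-0.049,0]
    - [-0.0153,-0.0293,0]
    - [-0.053,-0.0044,0]
    - [-0.0939,0.015,0]
    - [-0.1372,0.0284,0]
    - [-0.1819,0.0354,0]
    - [-0.2272,0.036,0]
    - [-0.2721,0.0302,0]
  delta_rot:
    - [0,0,-0.0833]
    - [0,0,-0.1222]
    - [0,0,-0.0889]
    - [0,0,-0.0102]
    - [0,0,0.0806]
    - [0,0,0.1713]
    - [0,0,0.2621]
    - [0,0,0.3529]
    - [0,0,0.4437]
    - [0,0,0.5344]

```text
time_s: 22.68
tcp_pos: [0.5801, 0.0782, 0.095]
eef_rot: [-180.0, 0.1, -78.0]
contact_force: [-1.0, 4.1, -2.9]
gripper_width: 0.0007
gripper_force: 1.9
```

Run:
```python
from g import *
p=np.load("p3.npy"); w=8.6; ph=101.6
rows=[(110.2,ins(110,1.2)),(118.5,ins(118,1.1)),(121,R+.007),(114.5,.174)]+[(x,.175) for x in(104,93.5,83,72.5,62,52)]+[(43.5,.173),(39.5,R+.007),(42.5,R+.002)]+[(ph-w*(6-k),ins(ph-w*(6-k),1.1)) for k in range(7)]
p=gen(p,ph,rows); np.save("p4.npy",p); print(p,P(ph,ins(ph,1.1)))
```

```text
20 [[-0.0458, -0.0132, 0], [-0.0879, -0.0319, 0], [-0.109, -0.0237, 0], [-0.0804, 0.0051, 0], [-0.0207, 0.028, 0], [0.0426, 0.0378, 0], [0.1066, 0.0358, 0], [0.1692, 0.0222, 0], [0.2283, -0.0025, 0], [0.2794, -0.0358, 0], [0.3149, -0.0734, 0], [0.323, -0.098, 0], [0.3041, -0.0915, 0], [0.2679, -0.0685, 0], [0.2293, -0.0406, 0], [0.187, -0.0188, 0], [0.1419, -0.0035, 0], [0.095, 0.0048, 0], [0.0473, 0.0059, 0], [-0.0, -0.0, 0]]
[[0, 0, 0.0956], [0, 0, 0.1878], [0, 0, 0.2156], [0, 0, 0.1433], [0, 0, 0.0267], [0, 0, -0.09], [0, 0, -0.2067], [0, 0, -0.3233], [0, 0, -0.44], [0, 0, -0.5511], [0, 0, -0.6456], [0, 0, -0.69], [0, 0, -0.6567], [0, 0, -0.5733], [0, 0, -0.4778], [0, 0, -0.3822], [0, 0, -0.2867], [0, 0, -0.1911], [0, 0, -0.0956], [0, 0, 0.0]]
end (101.6, np.float64(0.15900799999999998))
[0.58113196 0.07658184] [0.581127  0.0765603]
```

Call:
arm_command:
  travel:
    - [-0.0458,-0.0132,0]
    - [-0.0879,-0.0319,0]
    - [-0.109,-0.0237,0]
    - [-0.0804,0.0051,0]
    - [-0.0207,0.028,0]
    - [0.0426,0.0378,0]
    - [0.1066,0.0358,0]
    - [0.1692,0.0222,0]
    - [0.2283,-0.0025,0]
    - [0.2794,-0.0358,0]
    - [0.3149,-0.0734,0]
    - [0.323,-0.098,0]
    - [0.3041,-0.0915,0]
    - [0.2679,-0.0685,0]
    - [0.2293,-0.0406,0]
    - [0.187,-0.0188,0]
    - [0.1419,-0.0035,0]
    - [0.095,0.0048,0]
    - [0.0473,0.0059,0]
    - [0,0,0]
  delta_rot:
    - [0,0,0.0956]
    - [0,0,0.1878]
    - [0,0,0.2156]
    - [0,0,0.1433]
    - [0,0,0.0267]
    - [0,0,-0.09]
    - [0,0,-0.2067]
    - [0,0,-0.3233]
    - [0,0,-0.44]
    - [0,0,-0.5511]
    - [0,0,-0.6456]
    - [0,0,-0.69]
    - [0,0,-0.6567]
    - [0,0,-0.5733]
    - [0,0,-0.4778]
    - [0,0,-0.3822]
    - [0,0,-0.2867]
    - [0,0,-0.1911]
    - [0,0,-0.0956]
    - [0,0,0.0]

```text
time_s: 25.18
tcp_pos: [0.5808, 0.0783, 0.0951]
eef_rot: [-180.0, 0.1, -78.1]
contact_force: [-1.1, 4.2, -2.2]
gripper_width: 0.0007
gripper_force: 1.6
```

Call:
arm_command:
  travel:
    - [-0.0458,-0.0132,0]
    - [-0.0879,-0.0319,0]
    - [-0.109,-0.0237,0]
    - [-0.0804,0.0051,0]
    - [-0.0207,0.028,0]
    - [0.0426,0.0378,0]
    - [0.1066,0.0358,0]
    - [0.1692,0.0222,0]
    - [0.2283,-0.0025,0]
    - [0.2794,-0.0358,0]
    - [0.3149,-0.0734,0]
    - [0.323,-0.098,0]
    - [0.3041,-0.0915,0]
    - [0.2679,-0.0685,0]
    - [0.2293,-0.0406,0]
    - [0.187,-0.0188,0]
    - [0.1419,-0.0035,0]
    - [0.095,0.0048,0]
    - [0.0473,0.0059,0]
    - [0,0,0]
  delta_rot:
    - [0,0,0.0956]
    - [0,0,0.1878]
    - [0,0,0.2156]
    - [0,0,0.1433]
    - [0,0,0.0267]
    - [0,0,-0.09]
    - [0,0,-0.2067]
    - [0,0,-0.3233]
    - [0,0,-0.44]
    - [0,0,-0.5511]
    - [0,0,-0.6456]
    - [0,0,-0.69]
    - [0,0,-0.6567]
    - [0,0,-0.5733]
    - [0,0,-0.4778]
    - [0,0,-0.3822]
    - [0,0,-0.2867]
    - [0,0,-0.1911]
    - [0,0,-0.0956]
    - [0,0,0.0]

```text
time_s: 27.68
tcp_pos: [0.5813, 0.0784, 0.0952]
eef_rot: [-179.9, 0.1, -78.2]
contact_force: [-0.8, 3.4, -2.0]
gripper_width: 0.0006
gripper_force: 1.5
```

Call:
arm_command:
  travel:
    - [-0.0458,-0.0132,0]
    - [-0.0879,-0.0319,0]
    - [-0.109,-0.0237,0]
    - [-0.0804,0.0051,0]
    - [-0.0207,0.028,0]
    - [0.0426,0.0378,0]
    - [0.1066,0.0358,0]
    - [0.1692,0.0222,0]
    - [0.2283,-0.0025,0]
    - [0.2794,-0.0358,0]
    - [0.3149,-0.0734,0]
    - [0.323,-0.098,0]
    - [0.3041,-0.0915,0]
    - [0.2679,-0.0685,0]
    - [0.2293,-0.0406,0]
    - [0.187,-0.0188,0]
    - [0.1419,-0.0035,0]
    - [0.095,0.0048,0]
    - [0.0473,0.0059,0]
    - [0,0,0]
  delta_rot:
    - [0,0,0.0956]
    - [0,0,0.1878]
    - [0,0,0.2156]
    - [0,0,0.1433]
    - [0,0,0.0267]
    - [0,0,-0.09]
    - [0,0,-0.2067]
    - [0,0,-0.3233]
    - [0,0,-0.44]
    - [0,0,-0.5511]
    - [0,0,-0.6456]
    - [0,0,-0.69]
    - [0,0,-0.6567]
    - [0,0,-0.5733]
    - [0,0,-0.4778]
    - [0,0,-0.3822]
    - [0,0,-0.2867]
    - [0,0,-0.1911]
    - [0,0,-0.0956]
    - [0,0,0.0]

```text
time_s: 30.18
tcp_pos: [0.5816, 0.0785, 0.0953]
eef_rot: [-179.9, 0.1, -78.3]
contact_force: [-0.3, 2.9, -4.4]
gripper_width: 0.0006
gripper_force: 1.5
```

Call:
arm_command:
  travel:
    - [-0.0458,-0.0132,0]
    - [-0.0879,-0.0319,0]
    - [-0.109,-0.0237,0]
    - [-0.0804,0.0051,0]
    - [-0.0207,0.028,0]
    - [0.0426,0.0378,0]
    - [0.1066,0.0358,0]
    - [0.1692,0.0222,0]
    - [0.2283,-0.0025,0]
    - [0.2794,-0.0358,0]
    - [0.3149,-0.0734,0]
    - [0.323,-0.098,0]
    - [0.3041,-0.0915,0]
    - [0.2679,-0.0685,0]
    - [0.2293,-0.0406,0]
    - [0.187,-0.0188,0]
    - [0.1419,-0.0035,0]
    - [0.095,0.0048,0]
    - [0.0473,0.0059,0]
    - [0,0,0]
  delta_rot:
    - [0,0,0.0956]
    - [0,0,0.1878]
    - [0,0,0.2156]
    - [0,0,0.1433]
    - [0,0,0.0267]
    - [0,0,-0.09]
    - [0,0,-0.2067]
    - [0,0,-0.3233]
    - [0,0,-0.44]
    - [0,0,-0.5511]
    - [0,0,-0.6456]
    - [0,0,-0.69]
    - [0,0,-0.6567]
    - [0,0,-0.5733]
    - [0,0,-0.4778]
    - [0,0,-0.3822]
    - [0,0,-0.2867]
    - [0,0,-0.1911]
    - [0,0,-0.0956]
    - [0,0,0.0]

```text
time_s: 32.67
tcp_pos: [0.5818, 0.0785, 0.0953]
eef_rot: [-179.9, 0.1, -78.3]
contact_force: [-1.1, 3.9, -2.2]
gripper_width: 0.0006
gripper_force: 1.6
```

Run:
```python
from g import *
p=np.load("p4.npy"); ph=101.6
inc=np.array([8.4,7.6,6.8,6,5.2,4.4,3.6,2.8,2.0,1.2,.5]); phs=ph+np.cumsum(inc)
rows=[(x,ins(x,1.1*i/8.4)) for x,i in zip(phs,inc)]
a=gen(p,ph,rows[:6]); b=gen(a,rows[5][0],rows[6:]+[rows[-1]]); np.save("p5.npy",b)
```

```text
6 [[-0.0449, -0.0126, 0], [-0.0836, -0.0294, 0], [-0.1161, -0.0486, 0], [-0.1428, -0.0687, 0], [-0.1641, -0.0882, 0], [-0.1808, -0.1062, 0]]
[[0, 0, 0.0933], [0, 0, 0.1778], [0, 0, 0.2533], [0, 0, 0.32], [0, 0, 0.3778], [0, 0, 0.4267]]
end (np.float64(140.0), np.float64(0.15972380952380952))
6 [[-0.0126, -0.0157, 0], [-0.0217, -0.0284, 0], [-0.0279, -0.0376, 0], [-0.0315, -0.0433, 0], [-0.0331, -0.0456, 0], [-0.0331, -0.0456, 0]]
[[0, 0, 0.04], [0, 0, 0.0711], [0, 0, 0.0933], [0, 0, 0.1067], [0, 0, 0.1122], [0, 0, 0.1122]]
end (np.float64(150.1), np.float64(0.1602345238095238))
```

Call:
arm_command:
  travel:
    - [-0.0449,-0.0126,0]
    - [-0.0836,-0.0294,0]
    - [-0.1161,-0.0486,0]
    - [-0.1428,-0.0687,0]
    - [-0.1641,-0.0882,0]
    - [-0.1808,-0.1062,0]
  delta_rot:
    - [0,0,0.0933]
    - [0,0,0.1778]
    - [0,0,0.2533]
    - [0,0,0.32]
    - [0,0,0.3778]
    - [0,0,0.4267]

```text
time_s: 33.42
tcp_pos: [0.4899, 0.0241, 0.0953]
eef_rot: [179.9, 0.1, -40.1]
contact_force: [-6.0, 5.4, 1.1]
gripper_width: 0.0002
gripper_force: 3.9
```

Call:
arm_command:
  travel:
    - [-0.0126,-0.0157,0]
    - [-0.0217,-0.0284,0]
    - [-0.0279,-0.0376,0]
    - [-0.0315,-0.0433,0]
    - [-0.0331,-0.0456,0]
    - [-0.0331,-0.0456,0]
  delta_rot:
    - [0,0,0.04]
    - [0,0,0.0711]
    - [0,0,0.0933]
    - [0,0,0.1067]
    - [0,0,0.1122]
    - [0,0,0.1122]

```text
time_s: 34.17
tcp_pos: [0.4737, 0.0009, 0.0953]
eef_rot: [179.9, 0.1, -30.1]
contact_force: [-6.8, 3.7, 2.1]
gripper_width: 0.0004
gripper_force: 3.7
```

```bash
python3 ang.py c
python3 - <<'E'
import cv2,numpy as np
q=[cv2.imread(f"pics/c_{c}_rect.png") for c in("top","scene")]
cv2.imwrite("pics/c.png",cv2.resize(np.hstack(q),None,fx=.95,fy=.95))
E
```

```text
top 34.17 angle 175.8 size mm 166 190 ctr -28 18
scene 34.23 angle 175.5 size mm 110 162 ctr 0 -1
```

View pics/c.png

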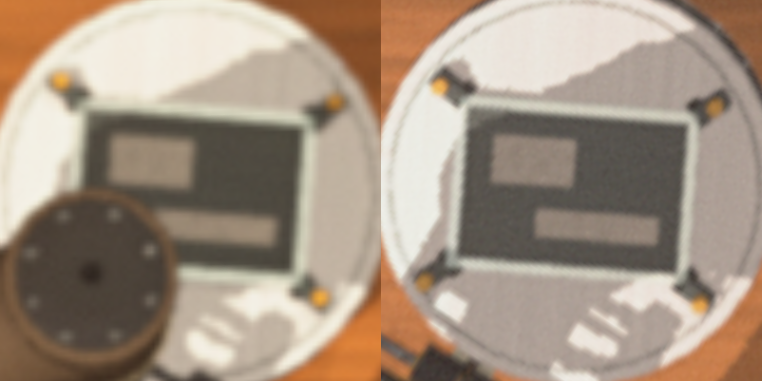

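Run:
```python
from g import *
p=np.load("p5.npy"); ph=150.1
b=gen(p,ph,[(ph+x,ins(150,-.05)) for x in(.4,.95,1.55,2.15,2.75,3.35,3.8,4.1,4.3,4.3)])
gen(b,154.4,[(154.4,x) for x in(.1615,.164,.170,.178,.188,.195)])
```

```text
10 [[-0.0013, -0.0018, 0], [-0.0028, -0.0045, 0], [-0.0044, -0.0075, 0], [-0.006, -0.0104, 0], [-0.0075, -0.0134, 0], [-0.009, -0.0164, 0], [-0.0102, -0.0187, 0], [-0.0109, -0.0202, 0], [-0.0114, -0.0212, 0], [-0.0114, -0.0212, 0]]
[[0, 0, 0.0044], [0, 0, 0.0106], [0, 0, 0.0172], [0, 0, 0.0239], [0, 0, 0.0306], [0, 0, 0.0372], [0, 0, 0.0422], [0, 0, 0.0456], [0, 0, 0.0478], [0, 0, 0.0478]]
end (154.4, np.float64(0.16035))
6 [[-0.0021, 0.001, 0], [-0.0066, 0.0032, 0], [-0.0174, 0.0083, 0], [-0.0318, 0.0153, 0], [-0.0499, 0.0239, 0], [-0.0625, 0.0299, 0]]
[[0, 0, 0.0], [0, 0, 0.0], [0, 0, 0.0], [0, 0, 0.0], [0, 0, 0.0], [0, 0, 0.0]]
end (154.4, 0.195)
```

Call:
arm_command:
  travel:
    - [-0.0013,-0.0018,0]
    - [-0.0028,-0.0045,0]
    - [-0.0044,-0.0075,0]
    - [-0.006,-0.0104,0]
    - [-0.0075,-0.0134,0]
    - [-0.009,-0.0164,0]
    - [-0.0102,-0.0187,0]
    - [-0.0109,-0.0202,0]
    - [-0.0114,-0.0212,0]
    - [-0.0114,-0.0212,0]
  delta_rot:
    - [0,0,0.0044]
    - [0,0,0.0106]
    - [0,0,0.0172]
    - [0,0,0.0239]
    - [0,0,0.0306]
    - [0,0,0.0372]
    - [0,0,0.0422]
    - [0,0,0.0456]
    - [0,0,0.0478]
    - [0,0,0.0478]

```text
time_s: 35.52
tcp_pos: [0.4681, -0.0097, 0.0953]
eef_rot: [179.9, 0.1, -25.8]
contact_force: [-5.4, 3.5, 1.2]
gripper_width: 0.0
gripper_force: 3.3
```

Call:
arm_command:
  travel:
    - [-0.0021,0.001,0]
    - [-0.0066,0.0032,0]
    - [-0.0174,0.0083,0]
    - [-0.0318,0.0153,0]
    - [-0.0499,0.0239,0]
    - [-0.0625,0.0299,0]
    - [-0.0625,0.0299,0]
  delta_rot:
    - [0,0,0]
    - [0,0,0]
    - [0,0,0]
    - [0,0,0]
    - [0,0,0]
    - [0,0,0]
    - [0,0,0]

```text
time_s: 36.4
tcp_pos: [0.4371, 0.0051, 0.0958]
eef_rot: [-180.0, -0.0, -25.6]
contact_force: [0.0, 0.4, 0.0]
gripper_width: 0.0004
gripper_force: 0.0
```

```bash
python3 ang.py d; python3 ang.py e; python3 ang.py f
```

```text
top 36.4 angle 0.0 size mm 164 174 ctr -30 8
scene 36.45 angle 179.7 size mm 110 161 ctr -1 -1
top 36.5 angle 0.0 size mm 164 175 ctr -30 8
scene 36.55 angle 179.7 size mm 110 162 ctr -1 -1
top 36.6 angle 0.0 size mm 164 175 ctr -30 8
scene 36.65 angle 179.7 size mm 110 161 ctr -1 -1
```

Square within 0.3° and at rest, with the fingers clear of the rim, so I'm handing in.

```bash
python3 -c "
from plant import close_job
print(close_job())"
```

```text
the job is handed in; nothing more can be done
None
```

Job handed in (no verdict came back): the turntable was eased up, stroked for about 17 s at a commanded 1.1–1.2 rad/s (one mid-coast check read about 0.96; the first stroke's contact and the lowest coasting speeds were not measured), then slowed by the fingers and left at rest with the plate about 0.3° from square and the fingers clear.

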